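# Refit the tension spring of the name-plate clamp

### The arm

A 6-joint arm with a two-finger parallel gripper is mounted at the origin on a cart in front of the work surface, level with it; the furniture and walls round the work are solid. World frame = base frame: x ahead of the robot, y to its left, z up, the work surface at z = 0. Lengths are in m, angles in rad, forces in N, time in s.
With the tool pointing down it reaches from about 0.275 to 0.85 m from the base axis. Payload 19 kg.
Tool frame: the origin (TCP) lies midway between the tips of the shut fingers; the grasp point (between the pads) lies grasp_offset behind it (grasp_offset is the distance from the TCP to the grasp point, in m); z points along the fingers, y is the line along which they close (so a half turn about z gives the same grasp; the last joint's range is limited). The gripper opens to 85 mm and grips with 20 to 120 N. Pads are 22 mm wide; open, the fingers measure 114 mm over their backs; the gripper's body (76 mm by 85 mm) begins 54 mm behind the grasp point. The pads swing forward as they close: fully open they stand 13 mm farther back than shut.
Start: joints at [1.01, 0.15, 1.437, -0, 1.554, -0.134], TCP at [0.238, 0.523, 0.231] pointing down, gripper open.
Joint ranges: [-2.8, 2.8], [-0.68, 2.1], [0.12, 2.68], [-1.39, 4.53], [0.16, 2.79], [-2.81, 2.81]. Speed limits (rad/s): [1.89, 1.89, 2.22, 3.01, 3.01, 3.01].

### API

Orientations are given as a unit quaternion [w, x, y, z].
In Python, from rig import get_state, camera, camera_params, job_done, grasp_offset gives the robot as it stands.
- The arm moves only by the tool step_arm, never from a script. Its argument "motion" is a list of rows, each a list of 7 numbers: the shift along the tool's x, y, z in cm, then the turn, a rotation vector about the tool's x, y, z in rad, then the opening, from 0 (shut) to 1 (fully open). In form: [[x, y, z, ax, ay, az, fingers], ...]. A call has 1 to 5 rows; each row shifts and turns the commanded pose from where the row before left it, along the tool's axes as they then stand; what a row does not reach is not made up. A row lasts 1/10 s, in which the tool goes at most 50 mm and 8.59 degrees, less where a joint would pass 70% of its speed; a pose out of reach is approached as far as the arm can. A call is refused whole if a number of a shift passes 5 or a number of a turn 0.15, either way. A call with a gripper value outside its range is refused whole. The fingers move at their own pace and stop on an object; "newtons" is the grip in N (left out, the last holds). Time passes only in rows, so rows that do not move let the fingers close. It gives the time, the measured TCP pose, the force, the opening and the grip force at its end, in the units of the state.
- get_state(): the state, without advancing time (a new reading comes with each control period).
- camera(name): name is "scene" or "top" or "wrist"; returns the picture (400x640x3 uint8, blue, green, red); there is no depth.
- camera_params(name): a dict with "fx", "fy", "cx", "cy" (pixels), "view" (4x4, takes a point from world to camera coordinates). Camera axes: x right, y up, looking along -z (the intrinsics and any distortion apply to the point x, -y, -z); pixel columns grow to the right and rows downward; lengths in m; the calibration is good to about 2 mm. A picture is of the moment at which its call begins: read the wrist's pose just before it. camera_params takes no time and is no camera call; for the wrist camera it gives the pose at the moment of the call.
- job_done(): hands the job in; it is judged then, once.
The state is a dict: "time": time; "joint_pos": joint angles; "qvel": joint speeds; "joint_efforts": joint torques, N m; "position": TCP position; "orientation": TCP orientation; "ft_force": force on the tool from outside, world axes, zero at the start; "ft_torque": the same for the moment, N m; "gripper_width": finger opening in m; "grasp_force": force on a finger pad.
Only numpy, scipy, OpenCV 4.12 (cv2) and the standard library are available. Lean on these libraries where they do the work, as an engineer would, in place of code of your own. Each camera call takes 0.05 s, during which the arm holds its last target. There are 200 camera calls.

### The job

The small name-plate clamp has lost its spring. Pick up the loose tension spring, drop its bent hook into the hole in the tail of the swing jaw, then draw the spring out and set its round eye over the headed post, down under the head, so that when you let go the jaw pulls shut and holds the brass plate against the fence. Feel the hook in with light pressure, do not overstretch the spring, and leave the plate in its nest and the other things on the table where they are.

Things in the scene. Friction and masses are not known exactly. Their poses are not given: they have to be found in the camera images.
- clamp: Fixed L-shaped aluminium base, top 10 mm over the table. Origin on its underside, z up, x from fence to post. Covers (mm) x -100..120, y -15..70 and x -100..30, y -90..-15. Fence along y at x -85..-77, 20 high. Pivot screw of the swing jaw at x -25, y 0, top 24 high; thumb pin at x -24, y -53, 41 high. The fitted spring lies along x at y 45, its coils on the base.
- jaw_hinge (a joint): Angle (rad) of the dark steel swing jaw, a flat lever on a vertical pivot: 0 = nose on the plate (shut), positive = open; starts 0.10 to 0.28 open, turns with light friction (1 to 1.5 N at the tail). Its tail, on the spring's side, has the hole 45 mm from the pivot; drawing the tail toward the post shuts the jaw, then the tail stands still and the spring stretches.
- tail_hole (a point): Centre of the upper rim of the hole in the jaw's tail: plain vertical through hole, 6.2 mm diameter, 8 mm deep, rim 19 mm above the table. Moves with the jaw; with the jaw shut it is 124 mm from the post.
- post (a point): Axis of the fixed post, 18 mm above the table, at the eye's final height: 8 mm neck; flat head of 13 mm diameter from 22 to 25 mm above the table; flange of 17 mm from 10 to 13 mm. Axes as the clamp's.
- spring: Loose tension spring, 0.08 kg, 4 mm steel wire; coils 24 mm outside, x -38..38 mm, 119 mm overall. Origin under its middle, x along it from hook to eye, z up; its axis is 12 mm up. At x -52 the wire is bent straight down: the hook. Grip across the coils at an end (x -38..-16 or 16..38): these are close-wound and stiff. Starts lying in front of the clamp, hook to the robot's right.
- hook_tip (a point): Lowest point of the hook, a vertical 4 mm leg with a round tip: x -52, y 0, z 1 mm in the spring's frame; 8 mm of it is free below the crosswise wire.
- eye (a point): Centre of the eye, a level ring of 4 mm wire, 17 mm inside and 25 mm outside, 8 mm above the spring's underside, at x 52.5 mm in its frame when not stretched; it moves with the stretch.
- spring_stretch (a joint): Stretch of the spring (m): 0 = coils closed. It opens at about 4 N and takes 0.65 N more per mm: 16 N at 18 mm, where the eye is over the post; 12 N at 12 mm, settled behind the neck, so that hook and eye together then load the clamp with 24 N. Beyond 28 mm it is spoilt, and the clamp if all its contacts with the spring add up to over 60 N.
- swing_jaw: The swing jaw, a dark steel lever 8 mm thick, 11 to 19 mm above the table, with a round steel nose at one end and at the other a round 20 mm tail with the hole; origin on its pivot axis. Its tail bends if the spring loads it with more than 30 N, or the fingers with more than 8 N.
- name_plate: Loose brass name plate, 40 x 50 x 4 mm, 0.065 kg, lying in the nest between fence and jaw nose; origin under its middle.
- flat_pliers: Red-handled flat pliers lying on the table; leave alone.
- glue_bottle: Small white bottle with blue tip, 30 mm diameter, 90 mm tall, standing; leave alone.
- parts_dish: Small round dish, 76 mm; leave alone.
- tape_roll: Roll of tape lying flat, 78 mm; leave alone.
- hinged_tin: Small red tin box, 74 x 101 x 28 mm; leave alone.
There are look-alikes about, which are no part of the job. What is shaped like the spring but green is not meant.

How it is judged:
On the way, in this order (a step that is already met when the one before it is completed fails the run):
1. the hook is in the hole of the jaw's tail (tip at least 4.5 mm below the rim, within 4.5 mm of its axis) while the spring is still unstretched (z of hook_tip in the frame of tail_hole below -0.0045 m and horizontal distance between hook_tip and tail_hole below 0.0045 m and value of joint spring_stretch below 0.004 m), for 0.2 s.
2. the hook still in the hole, the spring is drawn out by more than 12 mm (z of hook_tip in the frame of tail_hole below -0.0045 m and horizontal distance between hook_tip and tail_hole below 0.0045 m and value of joint spring_stretch above 0.012 m), for 0.1 s.
At the end, for the whole second after the job is handed in: Hook tip over 4.5 mm below the tail hole's rim, within 4.5 mm of its axis; eye round the post's neck under its head (centre within 6.5 mm of the axis, -7 to +2.5 mm in height); spring stretched 10 to 20 mm, at rest; jaw shut within 0.035 rad, pressing the brass plate with over 3 N (z of hook_tip in the frame of tail_hole below -0.0045 m and horizontal distance between hook_tip and tail_hole below 0.0045 m and horizontal distance between eye and post below 0.0065 m and z of eye in the frame of post between -0.007 and 0.0025 m and value of joint spring_stretch between 0.01 and 0.02 m and value of joint jaw_hinge between -0.035 and 0.035 rad and contact force between swing_jaw and name_plate above 3 N and linear speed of spring below 0.01 m/s); the robot touches nothing.
It fails at once if the spring is overstretched (more than 28 mm) (value of joint spring_stretch above 0.028 m).
It fails at once if the spring is forced: it loads the jaw with more than 30 N, or the clamp with its jaw and post with more than 60 N summed over its contacts (contact force between spring and swing_jaw above 30 N or contact force between spring and clamp above 60 N).
It fails at once if the fingers strike or push the jaw's tail with more than 8 N (contact force between the fingers and swing_jaw above 8 N).
It fails at once if the brass plate is shifted in its nest by more than 8 mm or touched by the fingers (distance of name_plate from where it was at the start of the episode above 0.008 m or contact force between the fingers and name_plate above 0.5 N).
It fails at once if pliers, bottle, dish, tape or tin are shifted by more than 20 mm, or the bottle tips (distance of any of flat_pliers, glue_bottle, parts_dish, tape_roll, hinged_tin from where it was at the start of the episode above 0.02 m or angle between glue_bottle's own z axis and vertical above 0.3 rad).
It also fails if it takes over 45 s, if anything falls off the work surface, if the arm or the gripper's body presses on something with over 40 N, if the wrist force passes 120 N, or if a joint passes its speed limit or range.

## Working session

There is one attempt and no reset: what is moved stays moved. The work goes in short steps, Python scripts to look and compute and a tool call to move; the robot and the scene stay as the last step left them, time stands still between calls to the robot, and variables do not carry over. Pictures are saved under pics/ and viewed, at most 10 in all, crops included, and the job is handed in when it is done.

Besides the shell and the picture viewer there is one more tool, called after "Call:" by a JSON object that holds its "method" and its "body", one argument or row to a line. step_arm: Moves the arm, as the interface text tells. Its arguments: {"type":"object","properties":{"motion":{"type":"array","items":{"type":"array","items":{"type":"number"}}},"newtons":{"type":"number"}},"required":["motion"]}

```bash
mkdir -p pics; ls; python3 - <<'E'
from rig import *
import cv2, numpy as np
s=get_state(); print(s['time'],s['position'],s['orientation'],s['gripper_width'],grasp_offset if not callable(grasp_offset) else grasp_offset())
for n in('scene','top'):
    im=camera(n); cv2.imwrite(f'pics/{n}0.png',im); p=camera_params(n); print(n,{k:np.round(p[k],4).tolist() for k in p})
E
```

```text
pics
0.0 [0.23792231 0.52319967 0.2306975 ] [-1.92305947e-04  2.11782427e-01  9.77316658e-01 -5.63168856e-04] 0.08505953624915434 0.0187
scene {'fx': 369.074, 'fy': 369.074, 'cx': 317.5881, 'cy': 196.1205, 'view': [[0.7985, -0.6019, -0.0055, -0.3923], [0.3333, 0.4346, 0.8367, -0.2161], [-0.5012, -0.6699, 0.5477, -0.7337], [0.0, 0.0, 0.0, 1.0]]}
top {'fx': 367.4967, 'fy': 367.4967, 'cx': 315.0467, 'cy': 199.6056, 'view': [[-0.0165, -0.9997, -0.0191, 0.0474], [0.997, -0.0179, 0.0755, -0.5431], [-0.0758, -0.0178, 0.997, -1.0302], [0.0, 0.0, 0.0, 1.0]]}
```

View pics/top0.png

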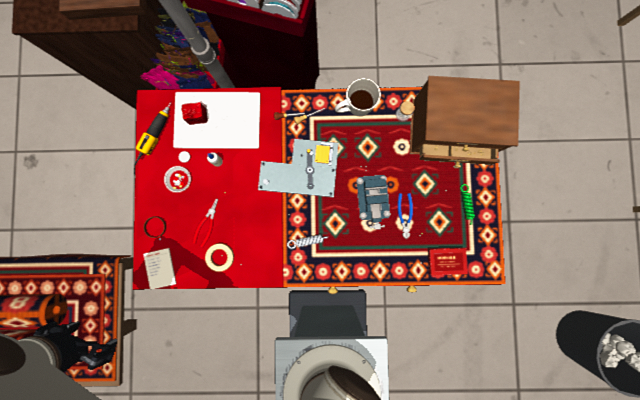

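View pics/scene0.png

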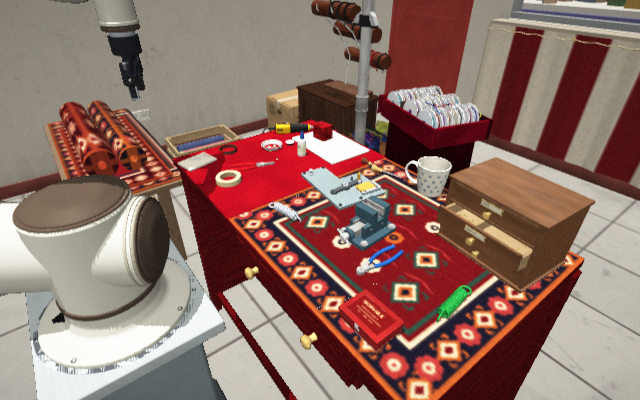

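```bash
python3 - <<'E'
import cv2
im=cv2.imread('pics/top0.png'); c=im[130:258,250:350]
cv2.imwrite('pics/c1.png',cv2.resize(c[:70],None,fx=8,fy=8,interpolation=cv2.INTER_CUBIC))
cv2.imwrite('pics/c2.png',cv2.resize(im[228:258,280:335],None,fx=14,fy=14,interpolation=cv2.INTER_CUBIC))
E
```

```text
(no output)
```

View pics/c1.png

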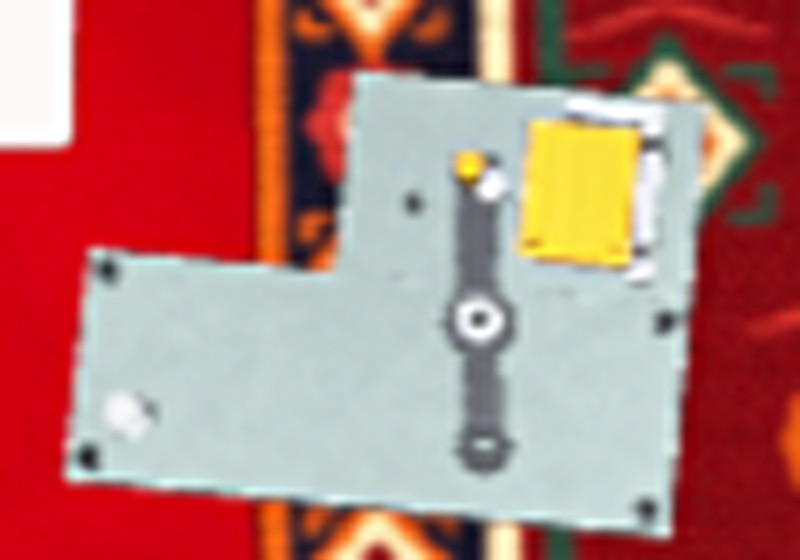

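View pics/c2.png

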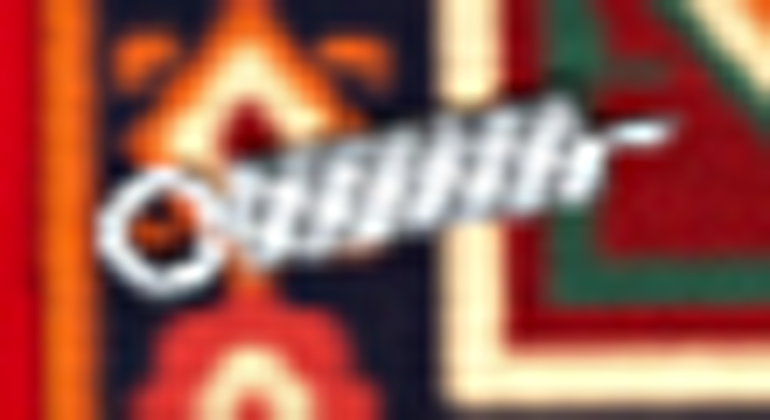

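```bash
cat > h.py <<'E'
from rig import *
import cv2, numpy as np
from scipy.optimize import least_squares
def ray(p,u,v,z):
    V=np.array(p['view']);R=V[:3,:3];c=-R.T@V[:3,3]
    d=R.T@np.array([(u-p['cx'])/p['fx'],-(v-p['cy'])/p['fy'],-1]); return c+d*(z-c[2])/d[2]
def proj(p,P):
    V=np.array(p['view']);q=V[:3,:3]@np.array(P)+V[:3,3]; return np.array([p['cx']-p['fx']*q[0]/q[2],p['cy']+p['fy']*q[1]/q[2]])
def T2(q,P):
    c,s=np.cos(q[2]),np.sin(q[2]);P=np.atleast_2d(P);return np.c_[q[0]+c*P[:,0]-s*P[:,1],q[1]+s*P[:,0]+c*P[:,1]]
def fit2(A,B,q0):
    r=least_squares(lambda q:(T2(q,A)-B).ravel(),q0);return r.x,np.abs(r.fun).max()
E
python3 - <<'E'
from h import *
p=camera_params('top')
f=lambda u,v,k,x0,y0,z:ray(p,(u+.5)/k-.5+x0,(v+.5)/k-.5+y0,z)[:2]
A=[(.12,-.015),(.12,.07),(-.1,.07),(-.1,-.09),(.03,-.09),(.03,-.015)]
B=[f(*c,8,250,130,.01) for c in [(90,248),(65,480),(672,537),(705,100),(355,72),(335,270)]]
q,e=fit2(np.array(A),np.array(B),[.5,.1,1.5]);print('clamp',q.round(4),e.round(4))
R=lambda w:T2([0,0,-q[2]],w-q[:2])[0]*1000
for n,c,z in [('pivot',(478,320),.024),('hole',(484,448),.019),('post',(127,412),.025),('thumb',(468,165),.041)]:
    w=f(*c,8,250,130,z);print(n,w.round(4),R(w).round(1))
B=[f(*c,14,280,228,z) for c,z in [((162,232),.008),((668,131),.012)]]
print('eye,hook',np.round(B,4),np.linalg.norm(B[0]-B[1]))
d=B[0]-B[1];print('yaw',np.arctan2(d[1],d[0]))
a=[f(*c,14,280,228,.012) for c in [(240,210),(585,150)]];print(np.round(a,4),np.linalg.norm(a[0]-a[1]))
E
```

```text
clamp [0.6332 0.0773 1.4617] 0.0012
pivot [0.6303 0.053 ] [-24.4   0.2]
hole [0.5847 0.0517] [-30.7  45.5]
post [0.5994 0.1794] [97.8 44.8]
thumb [0.6831 0.0552] [-16.6 -52. ]
eye,hook [[0.4178 0.1092]
 [0.4369 0.0051]] 0.10584875325818865
yaw 1.7518921303749908
[[0.4222 0.0928]
 [0.4333 0.0221]] 0.07159560461059133
```

```bash
cat >> h.py <<'E'
from scipy.spatial.transform import Rotation as Ro
def pose():
    s=get_state();w,x,y,z=s['orientation'];return np.array(s['position']),Ro.from_quat([x,y,z,w]),s
def target_R(yaw,pitch=0):   # tool x along yaw, raised by pitch; z down
    x=np.array([np.cos(yaw)*np.cos(pitch),np.sin(yaw)*np.cos(pitch),np.sin(pitch)]);y=np.array([np.sin(yaw),-np.cos(yaw),0])
    return Ro.from_matrix(np.c_[x,y,np.cross(x,y)])
def plan(pos,yaw,pitch=0,n=None):
    p,R,s=pose();T=target_R(yaw,pitch);d=np.array(pos)-p;rv=(R.inv()*T).as_rotvec()
    n=n or int(max(np.ceil(np.abs(d).max()/.04),np.ceil(np.abs(rv).max()/.13),1))
    print('t',round(s['time'],2),'tool delta cm',(R.inv().apply(d)*100).round(2),'rot',rv.round(3),'n',n,'ft',np.round(s['ft_force'],1))
    for i in range(n):
        print([*(R.inv().apply(d/n)*100).round(2).tolist(),*(rv/n).round(3).tolist()]);R=R*Ro.from_rotvec(rv/n)
E
python3 -c "
from h import *
plan([.4224,.0842,.15],1.752)"
```

```text
t 0.1 tool delta cm [-34.97 -32.32   8.1 ] rot [-0.001  0.     0.963] n 11 ft [ 0.2 -0.2 -0.1]
[-3.18, -2.94, 0.74, -0.0, 0.0, 0.088]
[-3.42, -2.65, 0.74, -0.0, 0.0, 0.088]
[-3.64, -2.34, 0.74, -0.0, 0.0, 0.088]
[-3.83, -2.01, 0.74, -0.0, 0.0, 0.088]
[-3.99, -1.67, 0.74, -0.0, 0.0, 0.088]
[-4.12, -1.31, 0.73, -0.0, 0.0, 0.088]
[-4.22, -0.95, 0.73, -0.0, 0.0, 0.088]
[-4.29, -0.58, 0.73, -0.0, 0.0, 0.088]
[-4.32, -0.2, 0.73, -0.0, 0.0, 0.088]
[-4.33, 0.18, 0.73, -0.0, 0.0, 0.088]
[-4.29, 0.56, 0.73, -0.0, 0.0, 0.088]
```

Call:
{"method": "step_arm", "body": {
  "motion": [
    [-3.2, -2.9, 0.7, 0, 0, 0.088, 0.7],
    [-3.4, -2.6, 0.7, 0, 0, 0.088, 0.7],
    [-3.6, -2.3, 0.7, 0, 0, 0.088, 0.7],
    [-3.8, -2.0, 0.7, 0, 0, 0.088, 0.7],
    [-4.0, -1.7, 0.7, 0, 0, 0.088, 0.7]
  ]
}}

```text
time: 0.6
position: [0.3218, 0.3236, 0.1958]
orientation: [-0.0, 0.421, 0.907, -0.0]
ft_force: [1.4, 0.1, 0.1]
gripper_width: 0.0598
grasp_force: 0.0
```

Call:
{"method": "step_arm", "body": {
  "motion": [
    [-4.1, -1.3, 0.7, 0, 0, 0.088, 0.7],
    [-4.2, -0.9, 0.7, 0, 0, 0.088, 0.7],
    [-4.3, -0.6, 0.7, 0, 0, 0.088, 0.7],
    [-4.3, -0.2, 0.7, 0, 0, 0.088, 0.7],
    [-4.3, 0.2, 0.7, 0, 0, 0.088, 0.7]
  ]
}}

```text
time: 1.1
position: [0.405, 0.1247, 0.161]
orientation: [0.0, 0.609, 0.793, 0.0]
ft_force: [1.4, 0.6, -0.4]
gripper_width: 0.0594
grasp_force: 0.0
```

Call:
{"method": "step_arm", "body": {
  "motion": [
    [-4.3, 0.5, 0.7, 0, 0, 0.083, 0.7],
    [0, 0, 0, 0, 0, 0, 0.7],
    [0, 0, 0, 0, 0, 0, 0.7]
  ]
}}

```text
time: 1.4
position: [0.4209, 0.0855, 0.154]
orientation: [-0.0, 0.641, 0.767, -0.0]
ft_force: [1.3, -0.1, -0.3]
gripper_width: 0.0595
grasp_force: 0.0
```

```bash
python3 - <<'E'
from h import *
plan([.4224,.0842,.05],1.752)
p=camera_params('wrist');im=camera('wrist')
cv2.imwrite('pics/w1.png',im);np.save('w1.npy',p,allow_pickle=True)
for n,P in [('eye',[.4178,.1092,.008]),('hook',[.4369,.0051,.012]),('hole',[.5847,.0517,.019]),('post',[.5994,.1794,.025])]: print(n,proj(p,P).round(1))
E
```

```text
t 1.4 tool delta cm [-0.15  0.14 10.4 ] rot [-0.001 -0.    -0.002] n 3 ft [ 1.3 -0.1 -0.3]
[-0.05, 0.05, 3.47, -0.0, -0.0, -0.001]
[-0.05, 0.04, 3.47, -0.0, -0.0, -0.001]
[-0.05, 0.04, 3.47, -0.0, -0.0, -0.001]
eye [322.3 160.1]
hook [322.4 253.5]
hole [463.8 240.6]
post [526.1 124.3]
```

View pics/w1.png

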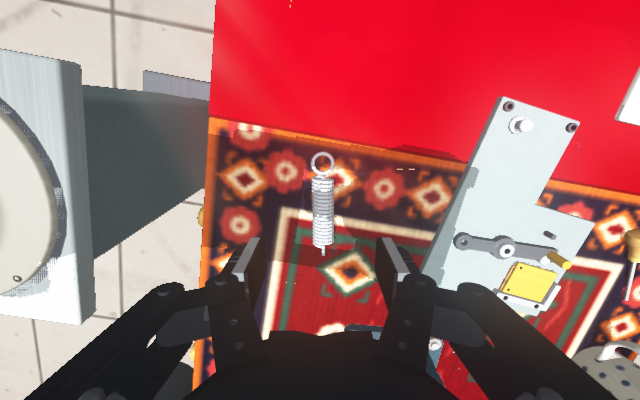

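Call:
{"method": "step_arm", "body": {
  "motion": [
    [-0.1, 0.1, 4, 0, 0, 0, 0.7],
    [-0.05, 0.05, 4, 0, 0, 0, 0.7],
    [0, 0, 4, 0, 0, 0, 0.7],
    [0, 0, 2, 0, 0, 0, 0.7],
    [0, 0, 0, 0, 0, 0, 0.7]
  ]
}}

```text
time: 1.95
position: [0.4207, 0.0861, 0.0122]
orientation: [-0.002, 0.639, 0.769, -0.001]
ft_force: [-0.4, 0.5, 1.4]
gripper_width: 0.0599
grasp_force: 0.0
```

```bash
python3 - <<'E'
from h import *
plan([.4224,.0842,.003],1.752)
p=camera_params('wrist');im=camera('wrist');cv2.imwrite('pics/w2.png',im)
for n,P in [('eye',[.4178,.1092,.008]),('hook',[.4369,.0051,.012]),('coilend',[.4205,.0950,.024])]: print(n,proj(p,P).round(1))
E
```

```text
t 1.95 tool delta cm [-0.22  0.13  0.92] rot [-0.004 -0.001  0.002] n 1 ft [-0.4  0.5  1.4]
[-0.22, 0.13, 0.92, -0.004, -0.001, 0.002]
eye [324.  205.5]
hook [323.2 361.5]
coilend [324.2 242.2]
```

View pics/w2.png

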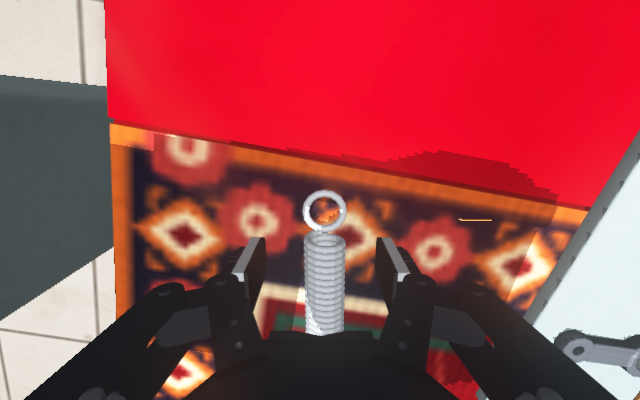

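Call:
{"method": "step_arm", "body": {
  "motion": [
    [-0.47, 0.1, 0, 0, 0, 0, 0.6],
    [0, 0, 0.4, 0, 0, 0, 0.6],
    [0, 0, 0.4, 0, 0, 0, 0.6],
    [0, 0, 0, 0, 0, 0, 0.6]
  ]
}}

```text
time: 2.4
position: [0.4244, 0.0806, 0.0062]
orientation: [0.0, 0.64, 0.768, -0.0]
ft_force: [-0.6, 1.2, 0.9]
gripper_width: 0.0511
grasp_force: 0.0
```

```bash
python3 - <<'E'
from h import *
plan([.4229,.0817,.003],1.752)
E
```

```text
t 2.4 tool delta cm [ 0.14 -0.13  0.32] rot [ 0.  0. -0.] n 1 ft [-0.6  1.2  0.9]
[0.14, -0.13, 0.32, 0.0, 0.0, -0.0]
```

Call:
{"method": "step_arm", "body": {
  "motion": [
    [0.1, -0.1, 0.3, 0, 0, 0, 0.6],
    [0, 0, 0, 0, 0, 0, 0.6],
    [0, 0, 0, 0, 0, 0, 0.2],
    [0, 0, 0, 0, 0, 0, 0.1],
    [0, 0, 0, 0, 0, 0, 0]
  ],
  "newtons": 60
}}

```text
time: 2.9
position: [0.4235, 0.0814, 0.0036]
orientation: [0.0, 0.64, 0.768, 0.0]
ft_force: [-2.0, -0.2, 6.4]
gripper_width: 0.0219
grasp_force: 59.3
```

Call:
{"method": "step_arm", "body": {
  "motion": [
    [0, 0, 0, 0, 0, 0, 0],
    [0, 0, 0, 0, 0, 0, 0],
    [0, 0, 0, 0, 0, 0, 0],
    [0, 0, 0, 0, 0, 0, 0]
  ],
  "newtons": 60
}}

```text
time: 3.3
position: [0.4235, 0.0814, 0.0036]
orientation: [0.0, 0.64, 0.768, 0.0]
ft_force: [-1.0, 0.4, 6.2]
gripper_width: 0.0217
grasp_force: 59.3
```

```bash
cat >> h.py <<'E'
def tcp_for(tip,yaw,pitch,off=(-.0775,0,.0026)): return np.array(tip)-target_R(yaw,pitch).apply(off)
def tip_now(off=(-.0775,0,.0026)):
    p,R,s=pose();return p+R.apply(off)
E
python3 - <<'E'
from h import *
plan(tcp_for([.585,.0516,.06],1.456,.1),1.456,.1)
E
```

```text
t 3.3 tool delta cm [ 1.51 17.59 -6.67] rot [-0.014  0.099  0.296] n 5 ft [-1.   0.4  6.2]
[0.3, 3.52, -1.33, -0.003, 0.02, 0.059]
[0.54, 3.5, -1.32, -0.003, 0.02, 0.059]
[0.77, 3.46, -1.29, -0.003, 0.02, 0.059]
[1.0, 3.41, -1.26, -0.003, 0.02, 0.059]
[1.22, 3.35, -1.23, -0.003, 0.02, 0.059]
```

Call:
{"method": "step_arm", "body": {
  "motion": [
    [0, 0, -1, 0, 0, 0, 0],
    [0, 0, -3, 0, 0, 0, 0],
    [0, 0, -2, 0, 0, 0, 0]
  ]
}}

```text
time: 3.6
position: [0.4235, 0.0814, 0.0653]
orientation: [0.0, 0.64, 0.768, 0.0]
ft_force: [0.5, 0.0, -1.5]
gripper_width: 0.0219
grasp_force: 58.8
```

```bash
python3 - <<'E'
from h import *
plan(tcp_for([.585,.0516,.06],1.456,.1),1.456,.1,n=8)
E
```

```text
t 3.6 tool delta cm [ 1.51 17.59 -0.5 ] rot [-0.014  0.099  0.296] n 8 ft [ 0.5  0.  -1.5]
[0.19, 2.2, -0.06, -0.002, 0.012, 0.037]
[0.27, 2.19, -0.06, -0.002, 0.012, 0.037]
[0.35, 2.18, -0.05, -0.002, 0.012, 0.037]
[0.43, 2.16, -0.04, -0.002, 0.012, 0.037]
[0.51, 2.15, -0.03, -0.002, 0.012, 0.037]
[0.59, 2.13, -0.02, -0.002, 0.012, 0.037]
[0.67, 2.1, -0.01, -0.002, 0.012, 0.037]
[0.75, 2.08, 0.01, -0.002, 0.012, 0.037]
```

Call:
{"method": "step_arm", "body": {
  "motion": [
    [0.2, 2.2, 0, 0, 0.012, 0.037, 0],
    [0.3, 2.2, 0, 0, 0.012, 0.037, 0],
    [0.35, 2.2, 0, 0, 0.012, 0.037, 0],
    [0.45, 2.15, 0, 0, 0.013, 0.037, 0],
    [0.5, 2.15, 0, 0, 0.013, 0.037, 0]
  ]
}}

```text
time: 4.1
position: [0.5308, 0.1112, 0.0643]
orientation: [-0.024, 0.709, 0.705, 0.02]
ft_force: [-0.1, -0.3, -0.2]
gripper_width: 0.0218
grasp_force: 58.8
```

Call:
{"method": "step_arm", "body": {
  "motion": [
    [0.6, 2.1, 0, 0, 0.012, 0.037, 0],
    [0.7, 2.1, 0, 0, 0.012, 0.037, 0],
    [0.7, 2.1, 0, 0, 0.013, 0.037, 0],
    [0, 0, 0, 0, 0, 0, 0]
  ]
}}

```text
time: 4.5
position: [0.5955, 0.1285, 0.065]
orientation: [-0.038, 0.746, 0.664, 0.032]
ft_force: [0.3, -0.6, -0.0]
gripper_width: 0.0218
grasp_force: 58.9
```

```bash
python3 - <<'E'
from h import *
plan(tcp_for([.585,.0516,.028],1.456,.1),1.456,.1,n=1)
print(tip_now(), pose()[0])
a=camera('top');b=camera('scene');w=camera('wrist')
t=tip_now();p=camera_params('top');q=camera_params('scene')
print('tip top',proj(p,t),'scene',proj(q,t)); P,R,_=pose(); e=P+R.apply([.027,0,-.0044]); print('eye top',proj(p,e),proj(q,e),e)
h=[.585,.0516,.019];print('hole',proj(p,h),proj(q,h))
A=cv2.resize(a[160:205,255:325],None,fx=10,fy=10,interpolation=cv2.INTER_CUBIC)
u,v=proj(q,h).astype(int);print(u-20,v-25)
B=cv2.resize(b[v-25:v+10,u-20:u+30],None,fx=10,fy=10,interpolation=cv2.INTER_CUBIC)
C=np.zeros((600,800,3),np.uint8)
cv2.imwrite('pics/a3.png',A);cv2.imwrite('pics/b3.png',B);cv2.imwrite('pics/w3.png',w)
E
```

```text
t 4.5 tool delta cm [-0.33 -0.13  2.65] rot [-0.014  0.002 -0.002] n 1 ft [ 0.3 -0.6 -0. ]
[-0.33, -0.13, 2.65, -0.014, 0.002, -0.002]
[0.58649989 0.05212848 0.05486188] [0.59552563 0.12846942 0.06504061]
tip top [309.6029447  184.28145873] scene [332.8630133  179.36306903]
eye top [271.87822353 179.89956569] [314.35376448 159.19268415] [0.59618529 0.15449125 0.07171522]
hole [310.10854998 185.45194727] [332.92512439 190.08505875]
312 165
```

View pics/a3.png

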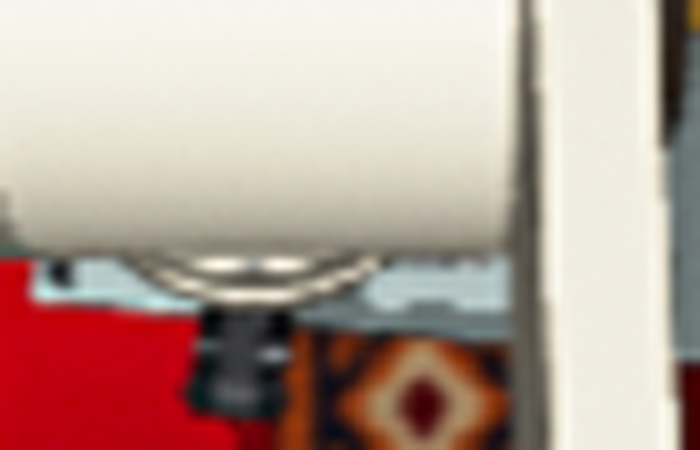

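Top view is blocked by the arm (only link and base edge show); I'll use the scene and wrist views in one composite.

```bash
python3 - <<'E'
import cv2,numpy as np
b=cv2.imread('pics/b3.png');w=cv2.imread('pics/w3.png')
b=cv2.resize(b,(480,336)); w=w[80:345,150:550]
w=cv2.resize(w,(384,254))
C=np.zeros((600,800,3),np.uint8);C[:336,:480]=b;C[340:594,:384]=w
w2=cv2.imread('pics/w3.png')[100:300,270:400];C[:460,490:789]=cv2.resize(w2,(299,460))
cv2.imwrite('pics/comp3.png',C)
E
```

```text
(no output)
```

View pics/comp3.png

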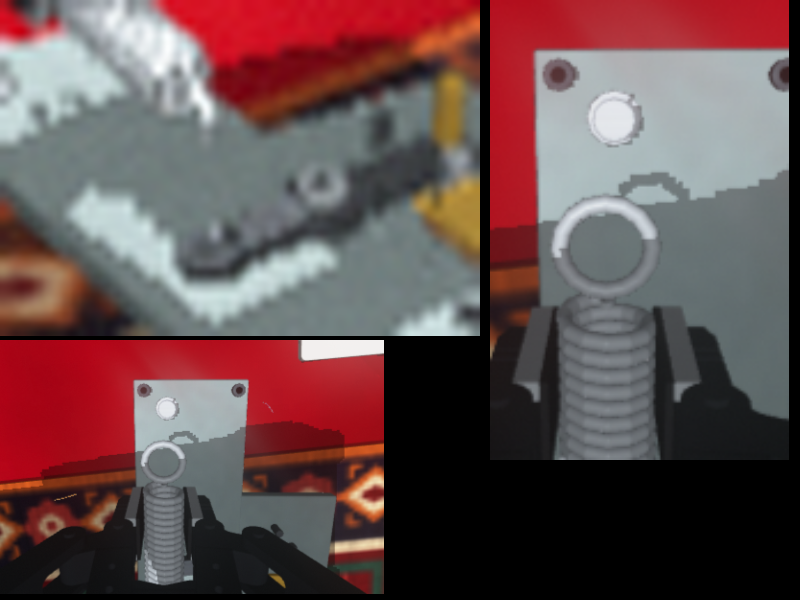

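```bash
python3 - <<'E'
from h import *
w1=np.load('w1.npy',allow_pickle=True).item()
for n,c,z in [('hole',(461.5,240.5),.019),('post',(519.5,125.5),.025),('pivot',(507.5,251.5),.024)]: print('w1',n,ray(w1,*c,z).round(4))
# refine with code: look at w1 crop intensity not needed
p=camera_params('wrist');P,R,s=pose()
print('post w3',ray(p,323.9,151.3,.025).round(4))
e=P+R.apply([.027,0,-.0044]);print('eye pred px',proj(p,e),'eye meas',ray(p,320.4,207.4,e[2]).round(4),e.round(4))
print('post pred px',proj(p,[.5994,.1798,.025]))
q=camera_params('scene')
for z in(.019,):print('scene hole',ray(q,334.2,190.3,z).round(4))
t=tip_now();print('scene tip at z',ray(q,333.3,177.8,t[2]).round(4),t.round(4))
E
```

```text
w1 hole [0.5822 0.0514 0.019 ]
w1 post [0.5937 0.1773 0.025 ]
w1 pivot [0.6321 0.0496 0.024 ]
post w3 [0.6002 0.1791 0.025 ]
eye pred px [321.22871477 203.66244955] eye meas [0.5955 0.1525 0.0717] [0.5962 0.1545 0.0717]
post pred px [322.56622696 150.36485131]
scene hole [0.5872 0.0485 0.019 ]
scene tip at z [0.5906 0.0578 0.0546] [0.5842 0.0519 0.0546]
```

```bash
sed -i 's/-.0775,0/-.0785,-.0005/g' h.py; python3 - <<'E'
from h import *
plan(tcp_for([.585,.0516,.024],1.456,.1),1.456,.1,n=2)
E
```

```text
t 4.65 tool delta cm [-0.21  0.17  3.02] rot [-0.015  0.003 -0.   ] n 2 ft [-0.8  1.  -0.9]
[-0.11, 0.09, 1.51, -0.008, 0.001, -0.0]
[-0.11, 0.07, 1.51, -0.008, 0.001, -0.0]
```

Call:
{"method": "step_arm", "body": {
  "motion": [
    [-0.1, 0.1, 1, -0.008, 0.001, 0, 0],
    [-0.1, 0.1, 1, -0.007, 0.001, 0, 0],
    [0, 0, 1, 0, 0, 0, 0],
    [0, 0, 0, 0, 0, 0, 0],
    [0, 0, 0, 0, 0, 0, 0]
  ],
  "newtons": 100
}}

```text
time: 5.15
position: [0.5954, 0.1291, 0.0342]
orientation: [-0.033, 0.746, 0.664, 0.037]
ft_force: [0.5, -0.1, -0.6]
gripper_width: 0.0212
grasp_force: 101.6
```

```bash
python3 - <<'E'
from h import *
b=camera('scene');w=camera('wrist')
print('tip',tip_now().round(4));plan(tcp_for([.585,.0516,.024],1.456,.1),1.456,.1,n=1)
cv2.imwrite('pics/s4.png',b);cv2.imwrite('pics/w4.png',w)
B=cv2.resize(b[172:202,315:355],(800,600),interpolation=cv2.INTER_CUBIC)
q=camera_params('scene');print('tip px',proj(q,tip_now()),'hole',proj(q,[.585,.0516,.019]))
cv2.imwrite('pics/b4.png',B)
E
```

```text
tip [0.5863 0.0518 0.0245]
t 5.25 tool delta cm [-0.04 -0.13  0.04] rot [ 0.001  0.    -0.001] n 1 ft [-0.4  0.1 -0. ]
[-0.04, -0.13, 0.04, 0.001, 0.0, -0.001]
tip px [333.2744181  188.28683493] hole [332.92512439 190.08505875]
```

View pics/b4.png

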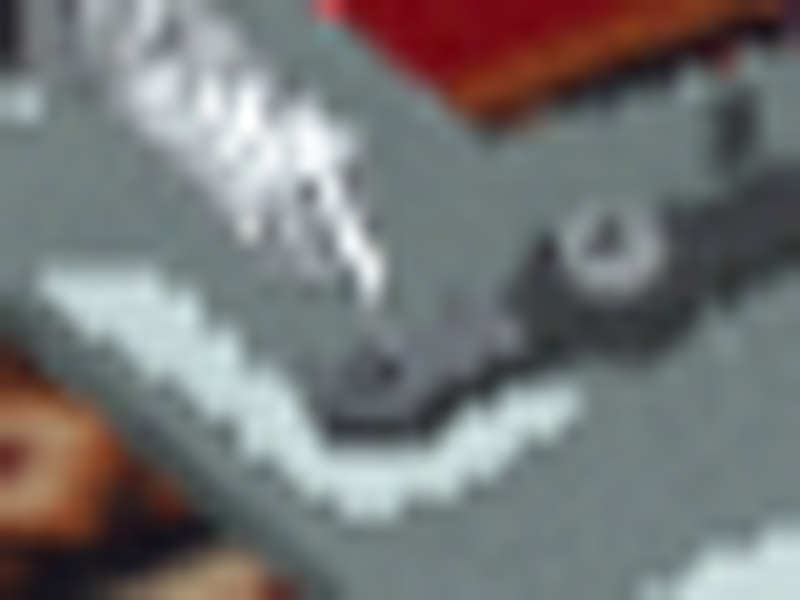

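Call:
{"method": "step_arm", "body": {
  "motion": [
    [-0.1, -0.2, 0.2, 0, 0, 0, 0],
    [0, 0, 0.1, 0, 0, 0, 0],
    [0, 0, 0.1, 0, 0, 0, 0],
    [0, 0, 0, 0, 0, 0, 0]
  ]
}}

```text
time: 5.65
position: [0.5935, 0.1287, 0.0304]
orientation: [-0.033, 0.746, 0.664, 0.037]
ft_force: [-0.1, 0.8, -1.6]
gripper_width: 0.0208
grasp_force: 101.6
```

Call:
{"method": "step_arm", "body": {
  "motion": [
    [0, 0, 0.1, 0, 0, 0, 0],
    [0, 0, 0, 0, 0, 0, 0]
  ]
}}

```text
time: 5.85
position: [0.5935, 0.1288, 0.0294]
orientation: [-0.033, 0.746, 0.664, 0.037]
ft_force: [0.2, 0.5, -0.0]
gripper_width: 0.0208
grasp_force: 101.6
```

Call:
{"method": "step_arm", "body": {
  "motion": [
    [0, 0, 0.1, 0, 0, 0, 0],
    [0, 0, 0, 0, 0, 0, 0]
  ]
}}

```text
time: 6.05
position: [0.5935, 0.1289, 0.0284]
orientation: [-0.033, 0.746, 0.664, 0.037]
ft_force: [-0.4, 0.6, -1.4]
gripper_width: 0.0208
grasp_force: 101.7
```

```bash
python3 - <<'E'
from h import *
s=pose()[2];print('tip',tip_now().round(4),s['ft_force'].round(2) if hasattr(s['ft_force'],'round') else s['ft_force'],s['ft_torque'],s['time'])
p=camera_params('wrist');P,R,_=pose()
w=camera('wrist');cv2.imwrite('pics/w5.png',w)
for o in ([.027,0,-.0044],[.025,0,-.0044],[.027,0,-.0024],[.027,0,-.0064]): print(o,proj(p,P+R.apply(o)).round(1))
E
```

```text
tip [0.584  0.0516 0.018 ] [-0.38  0.59 -1.45] [-0.10993568 -0.0780501   0.00805053] 6.05
[0.027, 0, -0.0044] [321.3 203.7]
[0.025, 0, -0.0044] [321.3 207.3]
[0.027, 0, -0.0024] [321.3 202.5]
[0.027, 0, -0.0064] [321.3 204.9]
```

Call:
{"method": "step_arm", "body": {
  "motion": [
    [0, 0, 0.1, 0, 0, 0, 0],
    [0, 0, 0, 0, 0, 0, 0]
  ]
}}

```text
time: 6.3
position: [0.5936, 0.129, 0.0274]
orientation: [-0.033, 0.746, 0.664, 0.037]
ft_force: [1.0, -0.5, -0.6]
gripper_width: 0.0206
grasp_force: 101.9
```

Call:
{"method": "step_arm", "body": {
  "motion": [
    [0, 0, 0.1, 0, 0, 0, 0],
    [0, 0, 0, 0, 0, 0, 0]
  ]
}}

```text
time: 6.5
position: [0.5937, 0.129, 0.0264]
orientation: [-0.033, 0.746, 0.664, 0.037]
ft_force: [2.2, -1.6, -0.2]
gripper_width: 0.0207
grasp_force: 102.0
```

```bash
python3 - <<'E'
from h import *
s=pose()[2];print('tip',tip_now().round(4),s['ft_force'].round(2) if hasattr(s['ft_force'],'round') else s['ft_force'],s['ft_torque'],s['time'])
b=camera('scene');cv2.imwrite('pics/s6.png',b)
# track the bright hook between s4 and now
for f in('s4','s6'):
    im=cv2.imread(f'pics/{f}.png');print(im[184:194,328:340].max(2))
E
```

```text
tip [0.5842 0.0518 0.0161] [ 2.17 -1.56 -0.2 ] [-0.20213986 -0.23878292  0.10951282] 6.5
[[136 152 157 133 237 195 130 126 125 125 125 123]
 [139 136 159 150 148 237 138 127 125 125 123 125]
 [117 124 115 125 112 198 120 127 125 116 121 122]
 [128 125 124 126 126 145 116 123 125 108 116 121]
 [127 122 126 127 124 128 134 123 121 119 118 120]
 [128 126 118 126 117 101 127 122 119 121 122 104]
 [170 129 110 118  97  92  71 119 117 106 105  61]
 [214 173 115 108  96  91  97 115  94  64  66  70]
 [216 217 125  90  99 102 105  94  59  68 149 154]
 [214 217 178  82  67  67  66  76  73 153 213 215]]
[[198 153 150 233 146 116 125 122 123 124 124 127]
 [156 166 137 229 155 119 127 126 124 129 123 126]
 [174 155 185 211 230 142 127 123 128 117 115 105]
 [150 150 168 146 245 170 129 123 123 103 105  90]
 [120 145 126 128 198 217 161 123 122 119 120 121]
 [105 126 123 124 106 222 172 130 119 121 123 107]
 [131 126 110 121 112 131 106 119 118 105 102  66]
 [172 169 111 108 123 103  98 114 101  61  67  70]
 [216 215 126  90 102 104 109  90  55  70 151 153]
 [219 219 180  83  68  67  69  71  73 153 214 215]]
```

Call:
{"method": "step_arm", "body": {
  "motion": [
    [-0.05, 0.1, 0, 0, 0, 0, 0],
    [0, 0, 0, 0, 0, 0, 0]
  ]
}}

```text
time: 6.75
position: [0.5945, 0.1284, 0.0264]
orientation: [-0.033, 0.746, 0.664, 0.037]
ft_force: [0.1, 0.1, -0.2]
gripper_width: 0.0203
grasp_force: 101.9
```

Call:
{"method": "step_arm", "body": {
  "motion": [
    [0, 0, 0.1, 0, 0, 0, 0],
    [0, 0, 0, 0, 0, 0, 0]
  ]
}}

```text
time: 6.95
position: [0.5944, 0.1286, 0.0253]
orientation: [-0.033, 0.746, 0.664, 0.037]
ft_force: [-0.3, -0.8, -0.6]
gripper_width: 0.0211
grasp_force: 101.9
```

```bash
cat > st.py <<'E'
from h import *
p,R,s=pose();print('t',s['time'],'tip',tip_now().round(4),'F',np.round(s['ft_force'],2),'tau',np.round(s['ft_torque'],2),'tcp',p.round(4),'w',s['gripper_width'])
E
python3 st.py
```

```text
t 6.95 tip [0.5849 0.0513 0.0149] F [-0.35 -0.8  -0.61] tau [-0.09 -0.03  0.04] tcp [0.5944 0.1286 0.0253] w 0.021072751874764897
```

Call:
{"method": "step_arm", "body": {
  "motion": [
    [0, 0, 0.1, 0, 0, 0, 0],
    [0, 0, 0, 0, 0, 0, 0]
  ]
}}

```text
time: 7.15
position: [0.5944, 0.1287, 0.0243]
orientation: [-0.033, 0.746, 0.664, 0.037]
ft_force: [-0.6, -0.4, -0.7]
gripper_width: 0.0211
grasp_force: 101.9
```

Call:
{"method": "step_arm", "body": {
  "motion": [
    [0, 0, 0.1, 0, 0, 0, 0],
    [0, 0, 0, 0, 0, 0, 0]
  ]
}}

```text
time: 7.35
position: [0.5945, 0.1288, 0.0233]
orientation: [-0.033, 0.746, 0.664, 0.037]
ft_force: [0.8, -0.3, -1.1]
gripper_width: 0.0206
grasp_force: 101.9
```

```bash
python3 st.py; python3 - <<'E'
from h import *
b=camera('scene');cv2.imwrite('pics/s7.png',b);print(b[184:194,328:340].max(2))
E
```

```text
t 7.35 tip [0.585  0.0515 0.0129] F [ 0.83 -0.3  -1.05] tau [-0.08 -0.   -0.  ] tcp [0.5945 0.1288 0.0233] w 0.020616465604751524
[[232 231 165 243 154 137 126 125 123 122 125 125]
 [217 159 127 229 152 122 123 124 128 126 124 126]
 [152 155 166 212 174 124 124 126 126 114 114 105]
 [148 148 189 158 231 148 126 122 123 102 102  91]
 [135 151 176 120 237 221 156 123 119 120 120 120]
 [128 140 120 125 124 242 169 126 119 123 121 105]
 [130 127 105 118  89 186 100 117 120 109 103  65]
 [176 170 112 110 102 116  99 112  96  58  72  72]
 [216 216 123  86  99 104 105  94  57  71 146 154]
 [217 219 181  84  67  68  66  69  72 152 213 217]]
```

Call:
{"method": "step_arm", "body": {
  "motion": [
    [0, 0, 0.1, 0, 0, 0, 0],
    [0, 0, 0, 0, 0, 0, 0]
  ]
}}

```text
time: 7.6
position: [0.5945, 0.1289, 0.0223]
orientation: [-0.033, 0.746, 0.664, 0.037]
ft_force: [-0.5, -0.5, -0.5]
gripper_width: 0.0213
grasp_force: 101.9
```

Call:
{"method": "step_arm", "body": {
  "motion": [
    [0, 0, 0.1, 0, 0, 0, 0],
    [0, 0, 0, 0, 0, 0, 0]
  ]
}}

```text
time: 7.8
position: [0.5945, 0.129, 0.0213]
orientation: [-0.033, 0.746, 0.664, 0.037]
ft_force: [-0.1, -0.0, -0.2]
gripper_width: 0.0208
grasp_force: 101.9
```

```bash
python3 st.py; python3 - <<'E'
from h import *
b=camera('scene');cv2.imwrite('pics/s8.png',b);print(b[186:194,328:340].max(2))
E
```

```text
t 7.8 tip [0.585  0.0517 0.011 ] F [-0.11 -0.01 -0.18] tau [-0.08  0.03 -0.02] tcp [0.5945 0.129  0.0213] w 0.020760639610770636
[[167 160 152 229 162 117 125 126 124 113 116 109]
 [148 183 158 207 232 121 123 122 127 104 104  69]
 [144 181 162 161 250 173 152 121 121 121 121  98]
 [125 160 149 126 225 214 168 123 119 125 122 102]
 [122 119 112 120  93 209 115 119 119 101 106  66]
 [176 167 112 108 108 120  95 113  99  62  68  66]
 [214 216 123  85 102 104 108  96  54  66 151 155]
 [214 216 179  80  69  66  67  69  71 150 212 217]]
```

Call:
{"method": "step_arm", "body": {
  "motion": [
    [0, 0, 0.1, 0, 0, 0, 0],
    [0, 0, 0, 0, 0, 0, 0]
  ]
}}

```text
time: 8.05
position: [0.5946, 0.1291, 0.0204]
orientation: [-0.033, 0.746, 0.664, 0.037]
ft_force: [-0.3, 0.5, 0.7]
gripper_width: 0.0209
grasp_force: 102.0
```

Call:
{"method": "step_arm", "body": {
  "motion": [
    [0, 0, 0.1, 0, 0, 0, 0],
    [0, 0, 0, 0, 0, 0, 0]
  ]
}}

```text
time: 8.25
position: [0.5947, 0.1292, 0.0196]
orientation: [-0.033, 0.746, 0.664, 0.037]
ft_force: [-1.1, 0.1, 3.2]
gripper_width: 0.021
grasp_force: 102.4
```

Call:
{"method": "step_arm", "body": {
  "motion": [
    [0, 0, 0.1, 0, 0, 0, 0],
    [0, 0, 0, 0, 0, 0, 0]
  ]
}}

```text
time: 8.45
position: [0.5949, 0.1293, 0.019]
orientation: [-0.033, 0.746, 0.664, 0.038]
ft_force: [-2.2, 0.9, 8.9]
gripper_width: 0.0207
grasp_force: 103.1
```

```bash
python3 st.py; python3 - <<'E'
from h import *
b=camera('scene');cv2.imwrite('pics/s9.png',b);print(b[186:194,328:340].max(2))
E
```

```text
t 8.45 tip [0.5854 0.052  0.0086] F [-2.16  0.88  8.95] tau [-0.45  0.41 -0.12] tcp [0.5949 0.1293 0.019 ] w 0.020659476763386805
[[165 170 131 232 183 120 125 124 124 118 115 108]
 [111 166 166 228 226 132 128 126 125 104 104  69]
 [125 155 190 185 251 168 149 124 124 120 117  94]
 [130 145 163 105 235 212 171 127 121 124 122 104]
 [126 132 104 120 106 221 121 118 115 108 106  67]
 [173 172 109 109 106 145  99 114  98  66  68  74]
 [214 216 123  86 105 104 105  92  60  67 148 153]
 [217 218 177  80  67  66  63  71  70 151 212 214]]
```

Call:
{"method": "step_arm", "body": {
  "motion": [
    [0, 0, -0.1, 0, 0, 0, 0],
    [0, 0, 0, 0, 0, 0, 0],
    [0.2, 0, 0, 0, 0, 0, 0],
    [0, 0, 0, 0, 0, 0, 0]
  ]
}}

```text
time: 8.9
position: [0.5949, 0.1312, 0.0196]
orientation: [-0.033, 0.746, 0.664, 0.037]
ft_force: [0.5, -1.4, 3.2]
gripper_width: 0.0208
grasp_force: 102.5
```

Call:
{"method": "step_arm", "body": {
  "motion": [
    [0.3, 0, 0, 0, 0, 0, 0],
    [0, 0, 0, 0, 0, 0, 0],
    [0, 0, 0, 0, 0, 0, 0]
  ]
}}

```text
time: 9.2
position: [0.5952, 0.1344, 0.0199]
orientation: [-0.033, 0.746, 0.664, 0.037]
ft_force: [0.7, 0.4, 1.4]
gripper_width: 0.0208
grasp_force: 102.3
```

Call:
{"method": "step_arm", "body": {
  "motion": [
    [0.3, 0, 0, 0, 0, 0, 0],
    [0, 0, 0, 0, 0, 0, 0],
    [0, 0, 0, 0, 0, 0, 0]
  ]
}}

```text
time: 9.5
position: [0.5955, 0.1369, 0.0201]
orientation: [-0.033, 0.746, 0.664, 0.037]
ft_force: [0.5, -5.3, 0.1]
gripper_width: 0.0209
grasp_force: 102.2
```

```bash
python3 st.py
```

```text
t 9.5 tip [0.586  0.0596 0.0098] F [ 0.45 -5.25  0.15] tau [-0.88 -0.01 -0.  ] tcp [0.5955 0.1369 0.0201] w 0.020906775734810836
```

Call:
{"method": "step_arm", "body": {
  "motion": [
    [0.3, 0, -0.04, 0, 0.004, 0, 0],
    [0.3, 0, -0.04, 0, 0.004, 0, 0],
    [0, 0, 0, 0, 0, 0, 0]
  ]
}}

```text
time: 9.8
position: [0.5961, 0.1426, 0.0215]
orientation: [-0.035, 0.746, 0.664, 0.04]
ft_force: [-1.0, -7.5, -1.1]
gripper_width: 0.0207
grasp_force: 102.1
```

Call:
{"method": "step_arm", "body": {
  "motion": [
    [0.3, 0, -0.04, 0, 0.004, 0, 0],
    [0.3, 0, -0.04, 0, 0.004, 0, 0],
    [0, 0, 0, 0, 0, 0, 0]
  ]
}}

```text
time: 10.1
position: [0.5967, 0.148, 0.0228]
orientation: [-0.038, 0.746, 0.664, 0.043]
ft_force: [-0.8, -11.5, -1.1]
gripper_width: 0.0207
grasp_force: 102.0
```

```bash
python3 st.py; python3 - <<'E'
from h import *
p=camera_params('wrist');P,R,_=pose();w=camera('wrist');cv2.imwrite('pics/w10.png',w)
post=[.6001,.1793,.025];print('post pred',proj(p,post),'eye pred',proj(p,P+R.apply([.025,-.0005,-.0044])))
cv2.imwrite('pics/w10c.png',cv2.resize(w[110:250,250:400],(642,600),interpolation=cv2.INTER_CUBIC))
E
```

```text
t 10.1 tip [0.5872 0.0709 0.0113] F [ -0.79 -11.53  -1.09] tau [-2.04  0.08  0.09] tcp [0.5967 0.148  0.0228] w 0.020705657490495567
post pred [320.83207212 192.20501596] eye pred [320.26675301 207.30113546]
```

View pics/w10c.png

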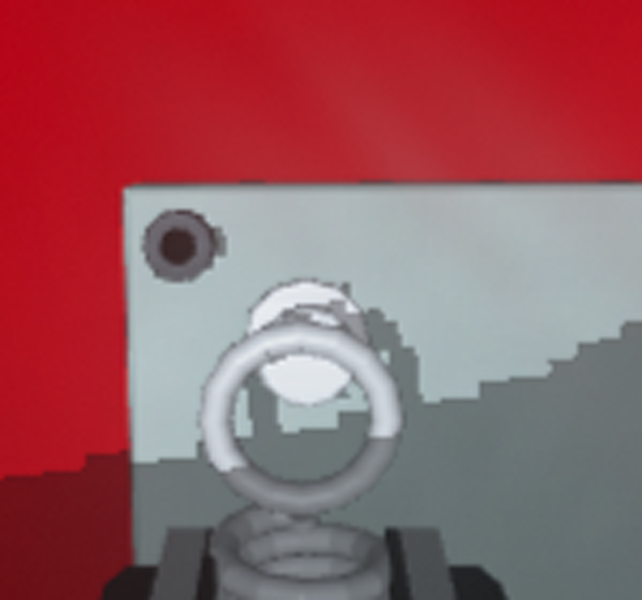

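```bash
python3 - <<'E'
from h import *
p=camera_params('wrist');P,R,_=pose()
e=P+R.apply([.025,-.0005,-.0044]); em=ray(p,320.1,207.3,e[2]);po=ray(p,321.3,189.5,.025)
print('eye',e.round(4),em.round(4),'post',po.round(4)); d=po-em;d[2]=0;print('tool',R.inv().apply(d)*100,'now',P)
E
```

```text
eye [0.599  0.1721 0.03  ] [0.5989 0.1721 0.03  ] post [0.6005 0.1806 0.025 ]
tool [0.85541785 0.06402271 0.09794619] now [0.59667318 0.14786376 0.02275624]
```

Call:
{"method": "step_arm", "body": {
  "motion": [
    [0.3, 0.03, 0, 0, 0, 0, 0],
    [0.3, 0.03, 0, 0, 0, 0, 0],
    [0.25, 0, 0, 0, 0, 0, 0],
    [0, 0, 0, 0, 0, 0, 0]
  ]
}}

```text
time: 10.55
position: [0.5979, 0.1558, 0.0234]
orientation: [-0.038, 0.746, 0.664, 0.042]
ft_force: [-3.1, -15.3, -2.5]
gripper_width: 0.0205
grasp_force: 102.0
```

```bash
python3 st.py; python3 - <<'E'
from h import *
p=camera_params('wrist');P,R,_=pose();w=camera('wrist');cv2.imwrite('pics/w11.png',w)
po=np.array([.6005,.1806,.025]);e=P+R.apply([.025,-.0005,-.0044]);print('post pred',proj(p,po),'eye pred',proj(p,e),e.round(4),e-po)
g=cv2.cvtColor(w,cv2.COLOR_BGR2GRAY)[182:230:1,296:346]
for r in g[::2,::2]:print(' '.join('%3d'%x for x in r))
E
```

```text
t 10.55 tip [0.5884 0.0787 0.012 ] F [ -3.14 -15.31  -2.54] tau [-2.88  0.45 -0.05] tcp [0.5979 0.1558 0.0234] w 0.020501322662527265
post pred [320.73086863 203.95288092] eye pred [320.30176196 207.32328855] [0.6002 0.1801 0.0306] [-0.00029064 -0.00054803  0.00561729]
104  97 131 144 184 184 184 183 182 182 181 181 179 171 114 114 116 173 172 115 132 178 178 178 177
102  90 184 184 185 184 183 183 180 172 161 117 107 115 111 112 115 116 116 115 129 169 168 169 179
 93 131 184 184 185 184 182 169 139 151 168 179 185 173 162 147 136 143 117 116 116 115 115 116 171
159 184 185 185 184 175 152 181 200 206 216 223 223 217 210 201 193 167 122 119 132 116 115 116 131
185 185 185 183 172 162 196 219 231 223 211 204 198 205 211 218 222 203 184 151 156 116 117 117 128
184 184 184 150 181 206 225 213 184 176 164 174 172 173 177 181 197 212 213 196 171 108 115 115 115
185 185 172 165 211 220 203 176 146 173 185 222 209 144 151 147 145 184 204 215 196 156 122 116 115
186 184 155 201 219 152 152 124 148 223 152 137 180 161 114 133 147 150 162 201 209 188 136 116 116
186 150 191 215 204 164 126 14
[... 869 characters left out ...]

114 125 200 210 188 137 112 113 114 114 137 141 143 143 140 134 114 114 107 104 126 135 126 106 113
112 114 166 203 198 169  99 110 114 114 113 112 120 113 113 114 114 107  97 121 134 129 112 113 113
112 112 111 115 131 134 121 105  92 110 114 114 113 113 113 111  88 105 121 132 133 118 113 114 113
112 113 113 111 121 136 140 129 117 100  92  89  96  91  91 101 116 128 138 135 123 105 113 113 114
111 111 113 113 108 118 129 140 136 131 125 121 117 120 125 131 133 140 130 118 107 113 112 113 114
111 111 112 113 112 112 108 123 133 143 146 147 145 145 145 142 133 122 111 112 112 113 112 113 113
111 112 113 113 112 103  93  97 111 118 120 124 128 125 119 116 113 102 112 113 114 114 113 113 113
```

```bash
python3 - <<'E'
from h import *
P,R,_=pose();print(P,R.as_matrix()[:,0])
plan([P[0]+.0004,P[1]-.0003,.0185],1.456,.062,n=4)
E
```

```text
[0.59785658 0.15567684 0.02338707] [0.11525938 0.9869196  0.11271636]
t 10.6 tool delta cm [-0.08  0.04  0.48] rot [-0.001 -0.051 -0.001] n 4 ft [ -2.7 -16.3  -2.2]
[-0.02, 0.01, 0.12, -0.0, -0.013, -0.0]
[-0.02, 0.01, 0.12, -0.0, -0.013, -0.0]
[-0.02, 0.01, 0.12, -0.0, -0.013, -0.0]
[-0.02, 0.01, 0.12, -0.0, -0.013, -0.0]
```

Call:
{"method": "step_arm", "body": {
  "motion": [
    [-0.02, 0.01, 0.12, 0, -0.013, 0, 0],
    [-0.02, 0.01, 0.12, 0, -0.013, 0, 0],
    [-0.02, 0.01, 0.12, 0, -0.013, 0, 0],
    [-0.02, 0.01, 0.12, 0, -0.013, 0, 0],
    [0, 0, 0, 0, 0, 0, 0]
  ]
}}

```text
time: 11.1
position: [0.5981, 0.1554, 0.0185]
orientation: [-0.021, 0.747, 0.665, 0.022]
ft_force: [-4.1, -14.8, 0.5]
gripper_width: 0.0213
grasp_force: 102.1
```

```bash
python3 st.py; python3 - <<'E'
from h import *
p=camera_params('wrist');P,R,_=pose();w=camera('wrist');cv2.imwrite('pics/w12.png',w)
po=np.array([.6005,.1802,.025]);e=P+R.apply([.025,-.0005,-.0044]);print('post pred',proj(p,po),'eye pred',proj(p,e),e.round(4),e-po)
g=cv2.cvtColor(w,cv2.COLOR_BGR2GRAY)[182:230:1,296:346]
for r in g[::2,::2]:print(' '.join('%3d'%x for x in r))
plan([P[0],P[1]-.0003,.0145],1.456,.015,n=4)
E
```

```text
t 11.1 tip [0.5885 0.0778 0.0111] F [ -4.08 -14.84   0.48] tau [-2.68  0.68 -0.17] tcp [0.5981 0.1554 0.0185] w 0.021341472655248616
post pred [320.35206896 207.20489704] eye pred [320.28637385 207.25099215] [0.6004 0.18   0.0244] [-5.79932283e-05 -1.91738020e-04 -6.01702635e-04]
100  90 127 181 181 180 179 180 179 178 109 109 108 109 109 111 112 168 167 167 128 175 174 174 163
 96 157 181 181 180 181 180 170 170 169 106 111 104 110 107 108 111 111 112 111 111 174 165 165 156
 87 141 181 180 181 180 169 111 121 142 161 173 180 169 157 142 118 107 111 111 110 110 110 110 110
181 181 181 181 181 171 142 175 195 202 212 219 221 214 208 198 190 167 119 109 111 112 111 110 110
181 180 181 180 169 155 191 213 230 226 212 204 199 205 212 218 222 200 171 139  98 110 111 110 110
181 180 170 166 177 202 224 217 193 173 164 146 126 110 114 116 124 133 139 129 119 103 112 111 111
110 110 110 167 206 227 205 181 137 141 141 142 142 142 142 141 111 116 128 138 130 115 109 111 111
163 110 134 198 221 198 158 126 143 144 145 141 136 141 144 144 145 139 107 124 136 126 107 111 112
110 108 116 130 132
[... 1128 characters left out ...]
 135 126 113 108  84 100 116 129 132 117 102 110 109
110 109 108 108 118 131 137 127 115  98  89  85  95  89  87  96 110 125 135 136 123 104 109 110 109
108 109 109 108 103 114 127 139 135 128 123 118 114 117 122 127 130 139 129 118 105 109 109 109 109
108 108 109 109 111 107 105 118 131 141 144 143 142 143 143 142 133 122 108 108 107 109 108 110 110
108 109 109 109 110 100  90  93 115 116 118 122 127 124 118 115 112 100 109 109 109 109 110 110 110
t 11.15 tool delta cm [-0.05  0.    0.4 ] rot [-0.001 -0.046 -0.001] n 4 ft [ -3.5 -15.5  -0.4]
[-0.01, 0.0, 0.1, -0.0, -0.011, -0.0]
[-0.01, 0.0, 0.1, -0.0, -0.011, -0.0]
[-0.01, 0.0, 0.1, -0.0, -0.011, -0.0]
[-0.01, 0.0, 0.1, -0.0, -0.011, -0.0]
```

Call:
{"method": "step_arm", "body": {
  "motion": [
    [-0.12, 0, 0, 0, 0, 0, 0],
    [-0.01, 0, 0.1, 0, -0.011, 0, 0],
    [-0.01, 0, 0.1, 0, -0.011, 0, 0],
    [0, 0, 0, 0, 0, 0, 0]
  ]
}}

```text
time: 11.55
position: [0.598, 0.1542, 0.0166]
orientation: [-0.013, 0.747, 0.665, 0.014]
ft_force: [-3.2, -14.2, 1.5]
gripper_width: 0.021
grasp_force: 102.2
```

```bash
python3 st.py; python3 - <<'E'
from h import *
p=camera_params('wrist');P,R,_=pose();w=camera('wrist');cv2.imwrite('pics/w13.png',w)
po=np.array([.6005,.1796,.025]);e=P+R.apply([.025,-.0005,-.0044]);print('post pred',proj(p,po),'eye pred',proj(p,e),e.round(4),e-po)
g=cv2.cvtColor(w,cv2.COLOR_BGR2GRAY)[182:234:1,296:346]
for r in g[::2,::2]:print(' '.join('%3d'%x for x in r))
plan([P[0],P[1],.0140],1.456,.01,n=4)
E
```

```text
t 11.55 tip [0.5884 0.0764 0.011 ] F [ -3.25 -14.24   1.5 ] tau [-2.78  0.62 -0.18] tcp [0.598  0.1542 0.0166] w 0.021011426108455678
post pred [320.31176205 207.63028692] eye pred [320.31351245 207.2408913 ] [0.6004 0.1789 0.022 ] [-8.91292670e-05 -7.28988205e-04 -3.04131243e-03]
 89 180 180 180 179 179 179 179 178 167 108 108 108 108 108 109 109 110 110 110 109 109 108 108 108
 82 169 169 168 158 109 109 109 109 106 106 103  92  96 105 106 109 110 109 109 108 110 108 108 108
109 109 109 108 108 108 108 103  95 104 112 118 122 120 113 107  99  98 108 109 110 110 109 109 109
109 109 108 108 109 105  98 116 125 131 136 140 144 140 137 133 127 118 102 107 110 109 109 110 109
109 108 108 107 104 105 122 132 141 137 133 128 124 127 131 135 143 134 124 111  95 110 110 110 110
109 109 108 103 115 127 136 134 123 116 112 112 116 118 113 112 120 132 139 130 120 100 110 109 110
109 109 106 107 126 137 128 118 110 142 143 143 143 143 144 143 114 113 126 137 131 115  98 109 109
109 108  95 122 133 126 111 117 141 140 135 104  93  95 135 139 142 140 112 122 136 126 106 107 110
109 106 117 129 13
[... 1331 characters left out ...]
15 118 124 129 132 137 126 116 103 108 107 109 109
108 108 108 109 109 110 101 116 128 136 143 144 142 143 143 139 131 121 107 107 108 107 107 109 109
108 108 108 109 108 100  85  94 106 111 117 120 124 121 115 114 116  95 108 109 109 108 109 109 108
108 108 108 100  74  86 106 113 115 126 132  88  85  88  94 108 108 108 109 109 108 108 108 108 109
104 101 102  75  87  93  98 115 113 108 110 108 113 113  89  86  83  94 103 106 107 108 101 100 104
t 11.6 tool delta cm [-0.   -0.    0.27] rot [-0.001 -0.029 -0.001] n 4 ft [ -4.1 -14.3   1.2]
[-0.0, -0.0, 0.07, -0.0, -0.007, -0.0]
[-0.0, -0.0, 0.07, -0.0, -0.007, -0.0]
[-0.0, -0.0, 0.07, -0.0, -0.007, -0.0]
[0.0, -0.0, 0.07, -0.0, -0.007, -0.0]
```

Call:
{"method": "step_arm", "body": {
  "motion": [
    [0, 0, 0.07, 0, -0.007, 0, 0],
    [0, 0, 0.07, 0, -0.007, 0, 0],
    [0, 0, 0.07, 0, -0.007, 0, 0],
    [0, 0, 0.06, 0, -0.007, 0, 0],
    [0, 0, 0, 0, 0, 0, 0]
  ]
}}

```text
time: 12.1
position: [0.598, 0.1542, 0.014]
orientation: [-0.004, 0.747, 0.665, 0.004]
ft_force: [-2.9, -15.2, 2.0]
gripper_width: 0.0208
grasp_force: 102.3
```

```bash
python3 st.py; python3 - <<'E'
from h import *
P,R,_=pose();e=P+R.apply([.025,-.0005,-.0044]);print(e,R.as_matrix()[2,0])
E
```

```text
t 12.1 tip [0.5884 0.0763 0.0106] F [ -2.92 -15.17   1.99] tau [-2.76  0.6  -0.15] tcp [0.598  0.1542 0.014 ] w 0.020843409501656054
[0.60045081 0.17903001 0.01870906] 0.010864374775342907
```

Call:
{"method": "step_arm", "body": {
  "motion": [
    [-0.2, 0, 0.03, 0, -0.005, 0, 0],
    [-0.2, 0, 0, 0, -0.005, 0, 0],
    [0, 0, 0, 0, 0, 0, 0]
  ]
}}

```text
time: 12.4
position: [0.5977, 0.1503, 0.0138]
orientation: [-0.001, 0.747, 0.665, 0.0]
ft_force: [-4.2, -13.7, 1.8]
gripper_width: 0.0209
grasp_force: 102.3
```

Call:
{"method": "step_arm", "body": {
  "motion": [
    [-0.1, 0, 0, 0, 0, 0, 0],
    [0, 0, 0, 0, 0, 0, 0]
  ]
}}

```text
time: 12.6
position: [0.5976, 0.1495, 0.0138]
orientation: [-0.001, 0.747, 0.665, 0.0]
ft_force: [-3.6, -10.8, 1.7]
gripper_width: 0.0208
grasp_force: 102.3
```

```bash
python3 st.py
```

```text
t 12.6 tip [0.5879 0.0716 0.0111] F [ -3.55 -10.76   1.74] tau [-2.09  0.54 -0.22] tcp [0.5976 0.1495 0.0138] w 0.02077241550036754
```

Call:
{"method": "step_arm", "body": {
  "motion": [
    [-0.1, 0, 0, 0, 0, 0, 0],
    [0, 0, 0, 0, 0, 0, 0]
  ]
}}

```text
time: 12.8
position: [0.5975, 0.1491, 0.0138]
orientation: [-0.001, 0.747, 0.665, 0.001]
ft_force: [-2.2, -5.4, 0.1]
gripper_width: 0.0209
grasp_force: 102.1
```

Call:
{"method": "step_arm", "body": {
  "motion": [
    [-0.1, 0, 0, 0, 0, 0, 0],
    [0, 0, 0, 0, 0, 0, 0]
  ]
}}

```text
time: 13.0
position: [0.5975, 0.1489, 0.0139]
orientation: [-0.001, 0.747, 0.665, 0.001]
ft_force: [-2.2, 2.0, -1.4]
gripper_width: 0.0207
grasp_force: 101.8
```

```bash
python3 st.py; python3 - <<'E'
from h import *
w=camera('wrist');cv2.imwrite('pics/w14.png',w)
g=cv2.cvtColor(w,cv2.COLOR_BGR2GRAY)[182:234,296:346]
for r in g[::2,::2]:print(' '.join('%3d'%x for x in r))
E
```

```text
t 13.0 tip [0.5879 0.071  0.011 ] F [-2.24  2.04 -1.36] tau [ 0.08  0.46 -0.18] tcp [0.5975 0.1489 0.0139] w 0.020738570657833962
108 107 108 108 107 108 108 103 116 138 141 140 140 141 139 137 107 106 109 110 108 108 108 109 108
108 108 108 107 107 107 100 117 135 129 128 123 102 112 129 130 132 111 107 109 109 109 108 109 108
108 107 107 106 106 102 119 128  97 105 111 117 122 118 113 107 100 103 109 107 110 109 109 109 108
108 107 108 107 107 101 108 114 125 131 129 129 118 132 134 132 128 118 102  96 110 109 109 108 109
108 108 108 107  91 106 121 131 132  90  97 110 119 107  89  95 135 134 124 111  93 108 109 108 108
108 108 107 103 115 126 136 125 101 123 131 135 135 135 131 122  98 128 138 130 119 100 109 109 108
108 108 101 107 126 137 123 100 131 138 138 138 139 138 139 138 128  97 124 136 130 115  90 109 108
107 107  95 122 132 126 100 130 136 137 137 137 138 137 137 138 137 125 105 121 136 126 107 104 109
108 105 115 130 132 113 104 137 137 137 137 137 137 137 137 137 137 135 108 107 127 134 121 100 107
108  97 125 134 120 102 115 136 136 135 136 136 136 136 136 136 137 13
[... 929 characters left out ...]

107 107 103 108 127 134 121 107  87 104 106 108 107 107 106 103  86 101 117 129 133 117 108 108 108
106 107 109 107 114 130 139 129 116 100  92  85  89  85  90  98 112 125 135 134 120 101 108 108 108
107 107 107 107 162 119 123 134 135 129 125 120 115 118 123 129 132 138 127 116 103 108 107 107 107
107 106 107 107 121 167  97 115 128 136 141 143 141 141 142 136 131 121 106 109 108 108 107 108 107
107 107 107 106 102  88  81  94 101 113 118 119 123 121 114 110 106  88 108 107 107 107 107 106 106
107 106 107  99  77  86 103 113 115 125 131  89  90  90  94 107 108 108 108 107 107 107 107 106 106
102  99  99  77  86  93  96 114 111 106 108 105 118 113  85  85  81  81 102 101 106 106  98  99 101
```

Call:
{"method": "step_arm", "body": {
  "motion": [
    [0, 0, 0, 0, 0, 0, 0.35],
    [0, 0, 0, 0, 0, 0, 0.5],
    [0, 0, 0, 0, 0, 0, 0.55],
    [0, 0, 0, 0, 0, 0, 0.55]
  ],
  "newtons": 20
}}

```text
time: 13.45
position: [0.598, 0.1485, 0.0143]
orientation: [-0.001, 0.747, 0.665, 0.002]
ft_force: [0.8, -0.2, -0.6]
gripper_width: 0.0469
grasp_force: 0.0
```

```bash
python3 st.py; python3 - <<'E'
from h import *
w=camera('wrist');cv2.imwrite('pics/w15.png',w)
g=cv2.cvtColor(w,cv2.COLOR_BGR2GRAY)[176:230,296:346]
for r in g[::3,::2]:print(' '.join('%3d'%x for x in r))
E
```

```text
t 13.45 tip [0.5885 0.0706 0.0114] F [ 0.83 -0.23 -0.55] tau [ 0.01 -0.04 -0.01] tcp [0.598  0.1485 0.0143] w 0.04692199717474345
107 108 108 108 107 108 108 107 108 107 107 107 107 107 107 108 107 107 107 107 107 107 107 107 107
108 108 107 108 107 107 108 107 104  99  94  98  94  89  96 104 108 108 108 108 107 107 107 107 106
107 108 107 108 107 107 100  98 137 137 137 138 138 138 137 136 102 106 109 109 109 108 108 109 107
108 107 107 106 106  89 136 133 131 100  96 100 103  97 100 117 132 130  94 109 109 110 109 108 108
108 107 107 106 105 126 100 118 125 122 110  91  95 116 125 128 123 110  95 107 109 109 109 108 108
107 108 107 103 107 122 131 126 109 124 131 135 134 130 123 104 130 135 127 116  98 107 109 108 108
109 108  95 116 132 135 101 128 138 138 138 138 138 137 138 137 123 103 130 137 124 104 106 107 107
108  95 116 130 132 113 125 137 137 137 137 137 137 138 138 138 138 117 102 123 134 124 105 104 108
105 115 130 130 112 110 136 136 136 135 136 136 136 136 136 136 136 132 110  97 122 133 124 102 107
 98 121 133 119  93 108 136 138 139 139 139 139 139 139 139 139 139 128 109 105 106 129 128 108 106
101 126 131 113  91 108 112 136 136 137 137 137 137 137 136 136 136 108 108 108  97 124 131 116 104
105 127 129 110 105 109 109 108 133 136 135 136 137 136 136 130 107 107 108 107  93 123 132 118 108
107 121 133 118  95 110 108 108 109 106 114 132 129 115 107 108 108 107 106 103 107 128 128 108 109
104 113 130 126 107  88 109 109 109 109 109 108 108 109 109 108 108 107 104  96 120 132 122  96 109
107 107 118 132 128 111  93 107 107 109 109 108 107 108 108 107 106  99  99 122 135 124 106 108 108
107 108 107 115 130 130 121 107  88  92 103 105 104 104 101  85 100 117 130 134 123 101 108 108 109
108 108 107 106 114 122 132 137 127 123 117 113 111 116 122 127 134 138 127 115  97 108 108 108 107
107 107 106 106 107 103  99 115 125 129 133 140 142 136 130 126 120 108 109 108 108 108 107 106 106
```

Released with the eye still held under the head. Now I lift clear.

Call:
{"method": "step_arm", "body": {
  "motion": [
    [0, 0, -2, 0, 0, 0, 0.55],
    [0, 0, -4, 0, 0, 0, 0.55],
    [0, 0, -4, 0, 0, 0, 0.55],
    [0, -4, -4, 0, 0, 0, 0.55],
    [0, -4, -3, 0, 0, 0, 0.55]
  ]
}}

```text
time: 14.0
position: [0.5226, 0.1566, 0.181]
orientation: [-0.001, 0.747, 0.665, 0.002]
ft_force: [-0.6, 1.1, 1.4]
gripper_width: 0.0471
grasp_force: 0.0
```

Call:
{"method": "step_arm", "body": {
  "motion": [
    [0, -4, 0, 0, 0, 0, 0.55],
    [0, -4, 0, 0, 0, 0, 0.55],
    [0, -4, 0, 0, 0, 0, 0.55],
    [0, -4, 0, 0, 0, 0, 0.55],
    [0, 0, 0, 0, 0, 0, 0.55]
  ]
}}

```text
time: 14.5
position: [0.3607, 0.1756, 0.1798]
orientation: [-0.001, 0.746, 0.665, 0.002]
ft_force: [2.2, -0.3, 0.0]
gripper_width: 0.047
grasp_force: 0.0
```

```bash
python3 st.py; python3 - <<'E'
from h import *
a=camera('top');b=camera('scene');w=camera('wrist')
for n,i in(('top',a),('scene',b),('wrist',w)):cv2.imwrite(f'pics/{n}16.png',i)
p=camera_params('top')
for n,P in [('hole shut',T2([.6332,.0773,1.4617],[-.025,.045])[0].tolist()+[.019]),('post',[.6003,.1796,.025])]:print(n,proj(p,P))
g=cv2.cvtColor(a,cv2.COLOR_BGR2GRAY)[176:194,262:316];
for r in g:print(' '.join('%3d'%x for x in r))
E
```

```text
t 14.5 tip [0.3513 0.0977 0.1769] F [ 2.18 -0.26  0.05] tau [-0.01 -0.04 -0.04] tcp [0.3607 0.1756 0.1798] w 0.04699653805966983
hole shut [308.10648211 185.23135854]
post [265.3516739  180.74013292]
199 199 201 198 199 199 197 195 199 202 205 204 203 201 201 203 202 201 199 202 202 203 202 200 198 201 201 201 197 198 198 200 198 197 195 198 196 201 202 201 200 198 200 201 175 118 105 108 109 105 156 206 201 202
199 197 201 200 190 177 159 141 167 202 203 176 135 137 170 198 201 201 201 203 204 206 203 201 202 204 201 202 199 201 202 201 201 200 200 201 202 202 200 201 201 201 202 201 171 112 102 108 111 122 168 202 202 199
196 187 221 247 222 176 216 217 160 168 191 160 122 142 156 133 118 120 152 162 163 192 202 201 203 204 204 202 202 201 201 202 200 199 201 206 205 202 200 200 200 200 203 202 184 135 107 108 123 171 203 203 202 199
201 214 225 231 214 172 194 227 217 169 187 178 135 145 186 175 144 150 136 138 155 157 155 139 144 152 151 141 146 150 160 132 129 134 169 203 203 201 199 201 200 199 201 201 173 119 105 108 113 167 206 203 198 198
200 227 242 243 237 195 149 165 222 
[... 2287 characters left out ...]
 201 203 204 207 204 204 208 209 208 204 203 203 204
 62  63  68  69  77  97 101 109 117 112 105 108 116 114 123 152 170 177 204 219 215 214 216 212 210 208 208 205 205 207 207 204 205 204 204 203 202 206 206 204 201 202 202 202 202 202 205 205 206 207 206 206 205 205
 64  64  64  64  64  63  63  62  62  62  61  62  64  67  73  85  98 101 109 105 104 115 129 127 108 125 157 175 200 224 223 211 211 211 206 204 205 208 207 208 206 205 205 205 206 205 206 206 207 208 209 209 206 206
 65  64  65  64  64  65  62  63  63  63  63  63  62  63  63  62  62  62  61  49  73 114 127 103  56  48  79 106 113 110  92  79 101 122 125 138 154 167 172 200 218 209 211 213 214 213 209 210 209 207 208 209 210 210
```

```bash
python3 -c "
from rig import *
print(job_done())"
```

```text
the job is handed in; nothing more can be done
None
```

I handed the job in at about 14.5 s of the 45 s. From the last camera readings and forces, the hook is in the jaw's tail hole, the eye is under the post's head and the jaw is shut on the plate; the verdict was not shown to me.

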